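# Slide the specimen board into its notches

### The job

With a fingertip, gently push the white specimen board along its rails by its near end, away from the robot, until you feel it drop into the locating notches; do not push it on past them, and leave it seated flat there, fingers clear. Push only, never grip or lift the board, and do not touch the two sample cups, which must still stand upright in its tray; leave everything else alone.

Things in the scene. Friction and masses are not known exactly. Their poses are not given: they have to be found in the camera images.
- rail_frame: Fixed grey-metal rail frame, 303 x 148 x 50 mm. Origin on the bench under the centre of the seated board; x runs along the rails away from the robot, z up. Two rails (tops 30 mm high, y = -45 and +45 mm, from x = -195 to 100 mm), between them a 72 mm wide gap, clear down to the 4 mm base and open at the near end. Side guides 46 mm high leave the board 2 mm play a side.
- notch (a point): Middle of the two far notches (midway between the rails, at rail-top height, 55 mm ahead of the frame's origin). Each rail has a notch there and another 110 mm nearer the robot, 18 mm long, 8 mm deep, for the board's lugs. The frame's end bar, 45 mm farther on and 50 mm high, stands 20 mm beyond the seated board and is not the place to stop.
- board: Loose white board on the rails, 160 (along) x 120 x 16 mm, about 0.3 kg, on four lugs 12 mm long, 9 mm high under x = -55 and +55 mm. Origin at mid-board at the level of its lugs' feet: 30 mm above the bench riding, 22 mm when dropped into the notches. Axes as the frame's; starts 50 to 85 mm short. Slab from z = 9 to 25 mm; a shallow tray (5 mm rim) holds the cups on the far half.
- near_end (a point): Centre of the board's flat near end face (120 mm wide, 16 mm high), 80 mm behind the board's origin and 17 mm above it: the face to push. Sliding takes about 1 to 3 N, a little more at the first touch; once the board has dropped, its lugs meet the far notch walls within 3 mm past the centre and the force rises.
- cup_a: White screw-cap sample cup, 48 mm across, 60 mm high, loose in the tray of the board at its left; origin at the centre of its underside, z up.
- cup_b: The same cup at the right in the tray of the board; origin at the centre of its underside, z up.
- dropper: Bystander: loose brown dropper bottle with black bulb, 38 mm across, 124 mm high, to the right of the rail frame; origin at the centre of its underside.
- pot: Bystander: loose sample pot with lid, 46 mm across, 66 mm high, to the left of the rail frame; origin at the centre of its underside.
- lamp: Bystander: loose glass spirit lamp, 61 mm across, 84 mm high, to the right of the near end of the frame; origin at the centre of its underside.
Things that resemble listed ones, but are neither listed nor needed, are in the scene too. Leave any purple look-alike of the cup_a alone.

How it is judged:
By the outcome, as a careful person would: the job done as asked, in the order asked, and still so for the second after the job is handed in, with the robot touching nothing.
It also fails if it takes over 32 s, if anything falls off the work surface, if the arm or the gripper's body presses on something with over 40 N, if the wrist force passes 120 N, or if a joint passes its speed limit or range.

### The arm

A 6-joint arm with a two-finger parallel gripper is mounted at the origin on a cart in front of the work surface, level with it; the furniture and walls round the work are solid. World frame = base frame: x ahead of the robot, y to its left, z up, the work surface at z = 0. Lengths are in m, angles in degrees, forces in N, time in s.
With the tool pointing down it reaches from about 0.3 to 0.875 m from the base axis. Payload 4.2 kg.
Tool frame: the origin (TCP) lies midway between the tips of the shut fingers; the grasp point (between the pads) lies 19 mm behind it; z points along the fingers, y is the line along which they close (so a half turn about z gives the same grasp; the last joint's range is limited). The gripper opens to 85 mm and grips with 20 to 120 N. Pads are 22 mm wide; open, the fingers measure 114 mm over their backs; the gripper's body (76 mm by 85 mm) begins 54 mm behind the grasp point. The pads swing forward as they close: fully open they stand 13 mm farther back than shut.
Start: joints at [-75.573, 18.312, 89.639, -0, 72.044, -1.146], TCP at [0.154, -0.554, 0.231] pointing down, gripper open.
Joint ranges: [-177.97, 177.97], [-48.28, 115.42], [12.27, 149.76], [-77.06, 257.06], [2.81, 150.46], [-146.56, 146.56]. Speed limits (degrees/s): [147.25, 147.25, 180, 180, 180, 180].

### API

Orientations are given as [roll, pitch, yaw] about the fixed x, y, z axes, in that order (R = Rz(yaw) Ry(pitch) Rx(roll)).
In Python, from bench import r gives the robot as it stands.
- The arm moves only by the tool step_arm, never from a script. Its argument "rows" is a list of rows, each a list of 5 numbers: the shift along the tool's x, y, z normalised to -1 to 1, where 1 is 0.03 m, then the turn about the tool's z normalised to -1 to 1, where 1 is 0.08 rad, then the opening, from -1 (shut) to 1 (fully open), so that 0 is half open. In form: [[dx, dy, dz, roll, grip], ...]. A call has 1 to 8 rows; each row shifts and turns the commanded pose from where the row before left it, along the tool's axes as they then stand; what a row does not reach is not made up. A row lasts 1/12 s, in which the tool goes at most 41.7 mm and 7.16 degrees, less where a joint would pass 70% of its speed; a pose out of reach is approached as far as the arm can. A call with a number of a shift or a turn outside -1 to 1 is refused whole. A call with a gripper value outside its range is refused whole. The fingers move at their own pace and stop on an object; the grip force is fixed at half the most. Time passes only in rows, so rows that do not move let the fingers close. It gives the time, the measured TCP pose, the force, the opening and the grip force at its end, in the units of the state.
- r.sense(): the state, without advancing time (a new reading comes with each control period).
- r.snapshot(name): name is "scene" or "side" or "wrist"; returns a dict with "pixels" (420x560x3 uint8, red, green, blue), "fovy" (degrees; the focal length in pixels is half the picture's height over the tangent of half this angle, whatever the lens; pixels are square), "cx", "cy" (the principal point, pixels), "distortion" ([k1, k2, p1, p2, k3] as OpenCV has them; the pictures are not rectified), "position" and "rotation" of the camera in the world. Camera axes: x right, y down, z forward; pixel columns grow to the right and rows downward; lengths in m; the calibration is good to about 2 mm. A picture is of the moment at which its call begins. There is no depth.
- r.job_done(): hands the job in; it is judged then, once.
The state is a dict: "time": time; "joint_positions": joint angles; "qd": joint speeds; "joint_efforts": joint torques, N m; "ee_pos": TCP position; "tool_rot": TCP orientation; "force": force on the tool from outside, world axes, zero at the start; "torque": the same for the moment, N m; "opening": finger opening in m; "gripper_force": force on a finger pad.
Only numpy, scipy, OpenCV 4.12 (cv2) and the standard library are available. Lean on these libraries where they do the work, as an engineer would, in place of code of your own. Each camera call takes 0.05 s, during which the arm holds its last target. There are 200 camera calls.

## Working session

There is one attempt and no reset: what is moved stays moved. The work goes in short steps, Python scripts to look and compute and a tool call to move; the robot and the scene stay as the last step left them, time stands still between calls to the robot, and variables do not carry over. Pictures are saved under pics/ and viewed, at most 10 in all, crops included, and the job is handed in when it is done.

Besides the shell and the picture viewer there is one more tool, called after ">>>" by a JSON object that holds its "api" and its "payload", one argument or row to a line. step_arm: Moves the arm, as the interface text tells. Scaled input: -1 to 1 covers 0.03 m each way for a shift and 0.08 rad each way for a turn. Its arguments: {"type":"object","properties":{"rows":{"type":"array","items":{"type":"array","items":{"type":"number","minimum":-1,"maximum":1}}}},"required":["rows"]}

```bash
mkdir -p pics
python3 - <<'E'
from bench import r
import cv2,pickle
d={}
for n in ("scene","side"):
    s=r.snapshot(n); d[n]=s
    cv2.imwrite(f"pics/{n}0.png",s["pixels"][:,:,::-1])
    print(n,s["fovy"],s["cx"],s["cy"],s["distortion"],s["position"],s["rotation"])
pickle.dump(d,open("d0.pkl","wb"))
s=r.sense();print(s["ee_pos"],s["tool_rot"],s["force"],s["opening"],s["time"])
E
```

```text
scene 51.979063394504465 282.3506713656717 214.09945834157708 [-0.02936184  0.          0.          0.          0.        ] [ 0.18012319 -0.92733273  0.61204903] [-127.08502591    1.26646811  -29.56310997]
side 55.129299543036005 282.2208030472302 208.52518148404576 [-0.04790617  0.          0.          0.          0.        ] [0.58795876 0.43875741 0.51450062] [-122.84197116    0.86373798  175.86637337]
[ 0.15428736 -0.55348532  0.23057676] [-1.79909042e+02 -3.43915615e-03  1.55746497e+01] [ 0.27793436  0.49469416 -1.07309822] 0.08537892959667157 0.1
```

View pics/scene0.png

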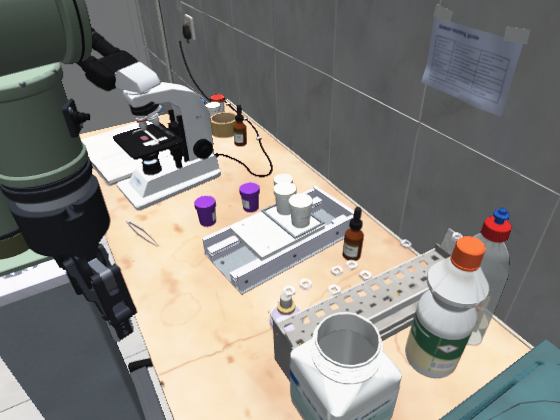

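View pics/side0.png

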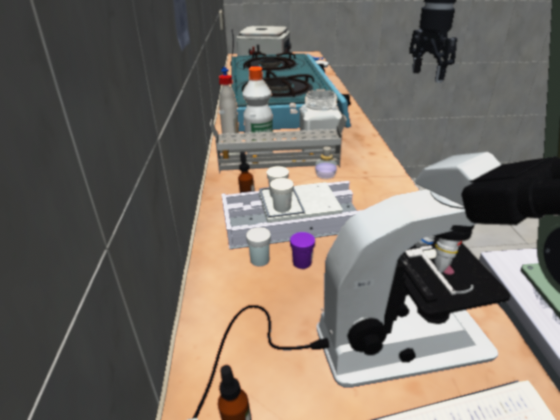

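The scene view shows the frame around (205-355, 190-288), with the board inside it and two white cups at about (285,195) and (300,210). The lamp is at (286,305), the dropper at (353,238), and there are purple decoys. The side view shows the frame at (222-355, 185-245). I'll enlarge both.

Run:
```python
import cv2,pickle
d=pickle.load(open("d0.pkl","rb"))
a=d["scene"]["pixels"][170:300,190:370,::-1]; cv2.imwrite("pics/a.png",cv2.resize(a,None,fx=4.4,fy=4.4,interpolation=cv2.INTER_CUBIC))
a=d["side"]["pixels"][160:260,210:370,::-1]; cv2.imwrite("pics/b.png",cv2.resize(a,None,fx=5,fy=5,interpolation=cv2.INTER_CUBIC))
```

```text
(no output)
```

View pics/a.png

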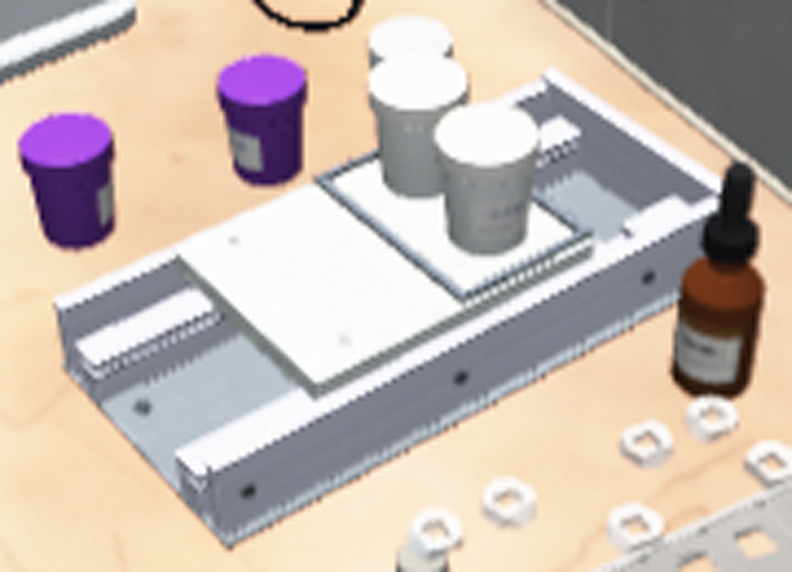

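View pics/b.png

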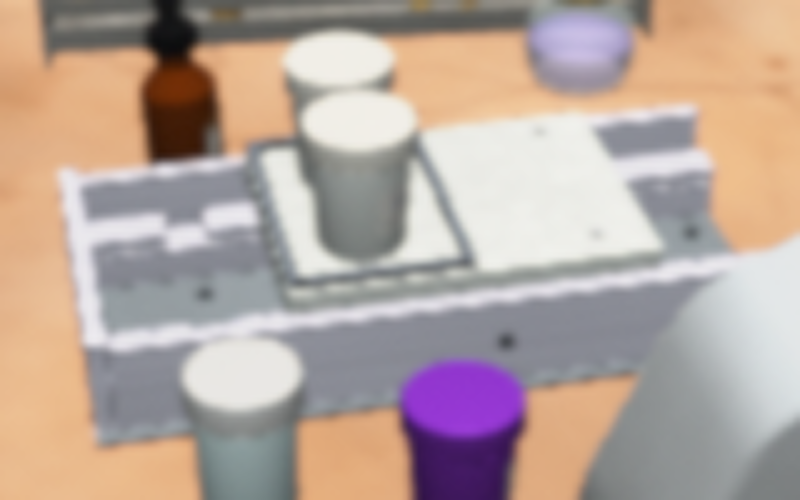

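The crops show these corners. In the scene crop, the frame's near bottom corners are at (230,545) and (68,370), the far bar top at (722,188) and (550,72), and the board's near top corners at (180,255) and (318,385). In the side crop, the bar top is at (60,172) and (88,345), and the board's near corners are at (590,118) and (660,248). Next I'll fit the pose.

```bash
cat > h.py <<'E'
import numpy as np,cv2
from scipy.spatial.transform import Rotation as R
def proj(s,P):
    f=210/np.tan(np.radians(s["fovy"]/2)); K=np.array([[f,0,s["cx"]],[0,f,s["cy"]],[0,0,1]])
    M=R.from_euler("xyz",s["rotation"],degrees=True).as_matrix().T if np.size(s["rotation"])==3 else np.array(s["rotation"]).T
    return cv2.projectPoints(np.atleast_2d(P).astype(float),cv2.Rodrigues(M)[0],-M@np.array(s["position"]),K,np.array(s["distortion"]))[0][:,0]
E
python3 - <<'E'
from h import *
import pickle
from scipy.optimize import least_squares
d=pickle.load(open("d0.pkl","rb"))
fa=[((-195,-74,0),(230,545)),((108,-74,50),(722,188)),((108,74,50),(550,72)),((-195,74,0),(68,370)),((-195,74,46),(57,303))]
ba=[((-80,60,55),(180,255)),((-80,-60,55),(318,385))]
fb=[((108,-74,50),(60,172)),((108,74,50),(88,345)),((108,74,0),(100,442)),((-195,-74,46),(695,110))]
bb=[((-80,-60,55),(590,118)),((-80,60,55),(660,248))]
def pts(p):
    x,y,w,sh,dy=p; c,s=np.cos(w),np.sin(w); T=lambda q,b:np.array([x+c*(q[0]-b*sh)-s*(q[1]+b*dy),y+s*(q[0]-b*sh)+c*(q[1]+b*dy),q[2]])/1000
    res=[]
    for n,f,b,k,o in (("scene",fa,ba,4.4,(190,170)),("side",fb,bb,5,(210,160))):
        P=[T(q,0) for q,_ in f]+[T(q,1) for q,_ in b]; U=np.array([u for _,u in f+b])
        res.append(proj(d[n],P)-(U+.5)/k-o+.5)
    return np.vstack(res)
o=least_squares(lambda p:np.r_[pts(p).ravel(),p[4]*.3],[550,-300,0,65,0],loss="soft_l1",x_scale=[10,10,.1,10,1])
print(o.x[:2],np.degrees(o.x[2]),o.x[3:]);print(pts(o.x).round(1).tolist())
x,y,w=o.x[:3];c,s=np.cos(w),np.sin(w)
print("near_end",x-c*(80+o.x[3]),y-s*(80+o.x[3]),"seated near",x-c*80,y-s*80)
E
```

```text
[ 559.94899198 -300.75901332] 7.137852189772515 [55.16150504 -0.68473427]
[[-0.4, 2.1], [5.1, 2.1], [-0.2, -1.1], [-1.1, 0.2], [-1.6, -1.2], [-1.2, -1.5], [0.2, -0.0], [-0.1, -1.7], [-0.5, 0.8], [-0.6, 1.3], [-0.6, -1.9], [-1.7, -1.5], [0.5, -0.4]]
near_end 425.83497987311534 -317.55378039452455 seated near 480.5689868136121 -310.6995756524105
```

>>> {"api": "step_arm", "payload": {
  "rows": [
    [0,0,0,0.92,-1],
    [0,0,0,0.92,-1],
    [0.74,-0.55,0,0,-1],
    [0.74,-0.55,0,0,-1],
    [0.74,-0.55,0,0,-1],
    [0.74,-0.55,0,0,-1],
    [0.74,-0.55,0,0,-1],
    [0.74,-0.55,0,0,-1]
  ]
}}

```text
time: 0.77
ee_pos: [0.2749, -0.4379, 0.231]
tool_rot: [-180.0, 0.0, 7.1]
force: [0.4, 0.2, -0.1]
opening: 0.0001
gripper_force: 0.0
```

>>> {"api": "step_arm", "payload": {
  "rows": [
    [0.74,-0.55,0,0,-1],
    [0.74,-0.55,0,0,-1],
    [0.74,-0.55,0,0,-1],
    [0.74,-0.55,0,0,-1],
    [0.74,-0.55,0,0,-1],
    [0.74,-0.55,0,0,-1],
    [0,0,0,0,-1],
    [0,0,0,0,-1]
  ]
}}

```text
time: 1.43
ee_pos: [0.3945, -0.3235, 0.2309]
tool_rot: [-180.0, 0.1, 7.3]
force: [-0.3, 0.1, -0.2]
opening: -0.0004
gripper_force: 0.0
```

Run:
```python
from bench import r
from h import *
s=r.snapshot("wrist"); print(s["position"],s["rotation"])
im=np.ascontiguousarray(s["pixels"][:,:,::-1])
x,y,w=.55995,-.30076,np.radians(7.14)
T=lambda q:np.array([x+np.cos(w)*q[0]-np.sin(w)*q[1],y+np.sin(w)*q[0]+np.cos(w)*q[1],q[2]])
for q in [(-.195,-.074,.046),(-.195,.074,.046),(-.135,-.06,.055),(-.135,.06,.055),(.025,-.06,.055),(.025,.06,.055),(.108,.074,.05),(.108,-.074,.05)]:
    u=proj(s,T(q))[0]; print(q,u.round())
    if abs(u).max()<900: cv2.circle(im,tuple(int(v) for v in u),3,(0,0,255),1)
cv2.imwrite("pics/w.png",im)
```

```text
[ 0.46953268 -0.31373767  0.37346292] [ 1.62681424e+02  3.72568493e-02 -8.27423128e+01]
(-0.195, -0.074, 0.046) [340. 211.]
(-0.195, 0.074, 0.046) [214. 211.]
(-0.135, -0.06, 0.055) [332. 161.]
(-0.135, 0.06, 0.055) [222. 161.]
(0.025, -0.06, 0.055) [340.  -6.]
(0.025, 0.06, 0.055) [214.  -6.]
(0.108, 0.074, 0.05) [198. -99.]
(0.108, -0.074, 0.05) [357. -99.]
```

View pics/w.png

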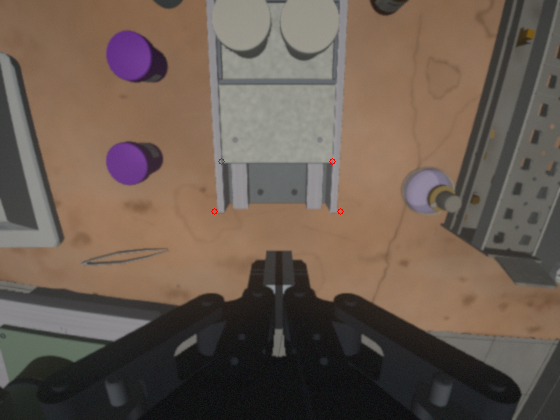

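The wrist view confirms the fit. The board's near edge lies on row 162 (columns 218-333) against a predicted 161, and the fingertip is lined up with the gap. I'll lower into the gap.

>>> {"api": "step_arm", "payload": {
  "rows": [
    [0,0,0.9,0,-1],
    [0,0,0.9,0,-1],
    [0,0,0.9,0,-1],
    [0,0,0.9,0,-1],
    [0,0,0.9,0,-1],
    [0,0,0.9,0,-1],
    [0,0,0.9,0,-1],
    [0,0,0.3,0,-1]
  ]
}}

```text
time: 2.15
ee_pos: [0.3912, -0.3237, 0.03]
tool_rot: [-179.7, 0.3, 7.0]
force: [-0.8, 0.1, -0.5]
opening: 0.0
gripper_force: 0.0
```

>>> {"api": "step_arm", "payload": {
  "rows": [
    [0.07,0,0,0,-1],
    [0.07,0,0,0,-1],
    [0.07,0,0,0,-1],
    [0.07,0,0,0,-1],
    [0.07,0,0,0,-1],
    [0.07,0,0,0,-1]
  ]
}}

```text
time: 2.65
ee_pos: [0.4074, -0.3231, 0.0344]
tool_rot: [179.9, -0.1, 7.2]
force: [0.1, -0.8, -0.4]
opening: -0.0
gripper_force: 0.0
```

>>> {"api": "step_arm", "payload": {
  "rows": [
    [0.03,-0.05,0.05,0,-1],
    [0.03,-0.05,0.05,0,-1],
    [0.03,0,0,0,-1],
    [0.03,0,0,0,-1],
    [0.03,0,0,0,-1],
    [0.03,0,0,0,-1],
    [0.03,0,0,0,-1],
    [0.03,0,0,0,-1]
  ]
}}

```text
time: 3.32
ee_pos: [0.4135, -0.319, 0.0303]
tool_rot: [180.0, -0.0, 7.1]
force: [0.7, -0.5, -0.1]
opening: -0.0003
gripper_force: 0.0
```

>>> {"api": "step_arm", "payload": {
  "rows": [
    [0.03,0,0,0,-1],
    [0.03,0,0,0,-1],
    [0.03,0,0,0,-1],
    [0.03,0,0,0,-1],
    [0.03,0,0,0,-1],
    [0.03,0,0,0,-1],
    [0.03,0,0,0,-1],
    [0.03,0,0,0,-1]
  ]
}}

```text
time: 3.98
ee_pos: [0.4206, -0.318, 0.0303]
tool_rot: [180.0, -0.0, 7.1]
force: [-0.7, 0.1, 1.2]
opening: 0.0001
gripper_force: 0.4
```

>>> {"api": "step_arm", "payload": {
  "rows": [
    [0.03,0,0,0,-1],
    [0.03,0,0,0,-1],
    [0.03,0,0,0,-1],
    [0.03,0,0,0,-1],
    [0.03,0,0,0,-1],
    [0.03,0,0,0,-1],
    [0.03,0,0,0,-1],
    [0.03,0,0,0,-1]
  ]
}}

```text
time: 4.65
ee_pos: [0.4277, -0.3171, 0.0303]
tool_rot: [180.0, 0.0, 7.1]
force: [-0.8, 0.6, 0.2]
opening: 0.0003
gripper_force: 0.4
```

>>> {"api": "step_arm", "payload": {
  "rows": [
    [0.03,0,0,0,-1],
    [0.03,0,0,0,-1],
    [0.03,0,0,0,-1],
    [0.03,0,0,0,-1],
    [0.03,0,0,0,-1],
    [0.03,0,0,0,-1],
    [0.03,0,0,0,-1],
    [0.03,0,0,0,-1]
  ]
}}

```text
time: 5.32
ee_pos: [0.4349, -0.3162, 0.0303]
tool_rot: [180.0, -0.0, 7.1]
force: [-0.2, -0.1, 0.9]
opening: 0.0004
gripper_force: 0.3
```

Run:
```python
from bench import r
import cv2
a=r.snapshot("wrist")["pixels"][:,:,::-1]; b=r.snapshot("scene")["pixels"][170:300,190:370,::-1]
b=cv2.resize(b,None,fx=2.2,fy=2.2,interpolation=cv2.INTER_CUBIC)
a=a[0:286,100:460]
cv2.imwrite("pics/c.png",cv2.hconcat([a,b]))
```

```text
(no output)
```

View pics/c.png

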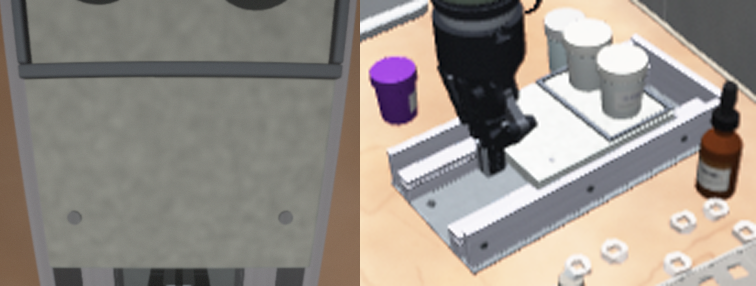

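The wrist view shows the board's near edge at row 268, with the fingers right behind it at (280,270). I'll work out where the face is now.

```bash
cat > face.py <<'E'
from bench import r
from h import *
def face(row,z,col=282):
    s=r.snapshot("wrist")
    f=210/np.tan(np.radians(s["fovy"]/2)); K=np.array([[f,0,s["cx"]],[0,f,s["cy"]],[0,0,1]])
    n=cv2.undistortPoints(np.array([[[col,row]]],float),K,np.array(s["distortion"]))[0,0]
    d=R.from_euler("xyz",s["rotation"],degrees=True).as_matrix()@np.r_[n,1]; p=np.array(s["position"])
    P=p+d*(z-p[2])/d[2]; w=np.radians(7.14); c=np.array([.55995,-.30076])
    return (P[:2]-c)@[np.cos(w),np.sin(w)]*1000, s["pixels"]
E
python3 - <<'E'
from face import *
v,px=face(268,.055); print("face frame x (seated -80):",v)
t=np.array(r.sense()["ee_pos"]); w=np.radians(7.14); print("tcp frame x",(t[:2]-[.55995,-.30076])@[np.cos(w),np.sin(w)]*1000)
g=px[230:300,300:380].mean((1,2)); print(g.round().astype(int).tolist())
E
```

```text
face frame x (seated -80): -114.26832797984511
tcp frame x -125.83784924306546
[132, 132, 132, 132, 132, 131, 131, 131, 131, 131, 132, 132, 133, 133, 133, 133, 133, 134, 134, 133, 133, 133, 133, 133, 132, 132, 132, 131, 131, 131, 130, 130, 130, 130, 130, 130, 127, 120, 109, 100, 98, 97, 97, 97, 97, 96, 96, 95, 95, 95, 94, 94, 94, 94, 93, 93, 93, 92, 91, 90, 89, 89, 87, 80, 73, 67, 63, 59, 54, 50]
```

Face = TCP + 11.6 mm, so the board is moving with the finger. About 34 mm remains.

>>> {"api": "step_arm", "payload": {
  "rows": [
    [0.03,0,0,0,-1],
    [0.03,0,0,0,-1],
    [0.03,0,0,0,-1],
    [0.03,0,0,0,-1],
    [0.03,0,0,0,-1],
    [0.03,0,0,0,-1],
    [0.03,0,0,0,-1],
    [0.03,0,0,0,-1]
  ]
}}

```text
time: 6.13
ee_pos: [0.4421, -0.3153, 0.0303]
tool_rot: [180.0, -0.0, 7.1]
force: [-0.6, 0.2, -0.7]
opening: 0.0001
gripper_force: 0.4
```

>>> {"api": "step_arm", "payload": {
  "rows": [
    [0.03,0,0,0,-1],
    [0.03,0,0,0,-1],
    [0.03,0,0,0,-1],
    [0.03,0,0,0,-1],
    [0.03,0,0,0,-1],
    [0.03,0,0,0,-1],
    [0.03,0,0,0,-1],
    [0.03,0,0,0,-1]
  ]
}}

```text
time: 6.8
ee_pos: [0.4492, -0.3144, 0.0303]
tool_rot: [180.0, 0.0, 7.1]
force: [-0.5, -0.7, 0.4]
opening: 0.0001
gripper_force: 0.4
```

>>> {"api": "step_arm", "payload": {
  "rows": [
    [0.03,0,0,0,-1],
    [0.03,0,0,0,-1],
    [0.03,0,0,0,-1],
    [0.03,0,0,0,-1],
    [0.03,0,0,0,-1],
    [0.03,0,0,0,-1],
    [0.03,0,0,0,-1]
  ]
}}

```text
time: 7.38
ee_pos: [0.4555, -0.3137, 0.0303]
tool_rot: [180.0, -0.0, 7.1]
force: [-0.6, 0.0, 0.9]
opening: 0.0
gripper_force: 0.4
```

```bash
cat > st.py <<'E'
from face import *
t=r.sense(); p=np.array(t["ee_pos"]); w=np.radians(7.14); u=np.array([np.cos(w),np.sin(w)])
print("t",t["time"],"tcp fx",(p[:2]-[.55995,-.30076])@u*1000,"Fx along",np.array(t["force"])[:2]@u)
v,px=face(268,.055); g=cv2.GaussianBlur(px,(5,5),0)[240:300,310:370].astype(float).mean((1,2)); k=240+np.argmin(np.gradient(g)[:45]); print("edge row",k,"face riding",face(k,.055)[0],"seated",face(k,.047)[0])
E
python3 st.py
```

```text
t 7.3833 tcp fx -105.28929646652094 Fx along -0.6310377636232964
edge row 268 face riding -93.5479936666341 seated -97.88491924504666
```

>>> {"api": "step_arm", "payload": {
  "rows": [
    [0.03,0,0,0,-1],
    [0.03,0,0,0,-1],
    [0.03,0,0,0,-1],
    [0.03,0,0,0,-1],
    [0.03,0,0,0,-1],
    [0.03,0,0,0,-1]
  ]
}}

```text
time: 8.03
ee_pos: [0.4608, -0.313, 0.0303]
tool_rot: [180.0, 0.0, 7.1]
force: [-0.2, -0.7, -0.5]
opening: -0.0003
gripper_force: 0.3
```

```bash
python3 st.py
```

```text
t 8.0333 tcp fx -99.93430329021302 Fx along -0.31977102538118185
edge row 268 face riding -88.14958022131961 seated -92.49708254505283
```

>>> {"api": "step_arm", "payload": {
  "rows": [
    [0.02,0,0,0,-1],
    [0.02,0,0,0,-1],
    [0.02,0,0,0,-1],
    [0.02,0,0,0,-1]
  ]
}}

```text
time: 8.52
ee_pos: [0.4631, -0.3127, 0.0303]
tool_rot: [180.0, 0.0, 7.1]
force: [-0.9, -0.3, 0.8]
opening: -0.0001
gripper_force: 0.4
```

```bash
python3 st.py
```

```text
t 8.5167 tcp fx -97.58431610041958 Fx along -0.9393269991326999
edge row 268 face riding -85.8954362395968 seated -90.23486899032937
```

>>> {"api": "step_arm", "payload": {
  "rows": [
    [0.02,0,0,0,-1],
    [0.02,0,0,0,-1],
    [0.02,0,0,0,-1]
  ]
}}

```text
time: 8.92
ee_pos: [0.4649, -0.3125, 0.0303]
tool_rot: [180.0, 0.0, 7.1]
force: [-0.8, 0.6, -0.0]
opening: -0.0001
gripper_force: 0.4
```

```bash
python3 st.py
```

```text
t 8.9167 tcp fx -95.8096362921665 Fx along -0.7226157101727441
edge row 268 face riding -84.08029078308519 seated -88.42370215121461
```

>>> {"api": "step_arm", "payload": {
  "rows": [
    [0.02,0,0,0,-1],
    [0.02,0,0,0,-1],
    [0.02,0,0,0,-1]
  ]
}}

```text
time: 9.32
ee_pos: [0.4667, -0.3122, 0.0303]
tool_rot: [180.0, -0.0, 7.1]
force: [-0.9, 0.4, -0.4]
opening: 0.0001
gripper_force: 0.3
```

```bash
python3 st.py
```

```text
t 9.3167 tcp fx -93.90499205975047 Fx along -0.8631334486337267
edge row 259 face riding -77.79003239453625 seated -81.82362077587314
```

The edge jumped from row 268 to 259, so the board has dropped. I'll stop pushing, back straight off and take a look.

>>> {"api": "step_arm", "payload": {
  "rows": [
    [-0.1,0,0,0,-1],
    [-0.3,0,0,0,-1],
    [-0.5,0,0,0,-1],
    [-0.4,0,0,0,-1],
    [0,0,0,0,-1]
  ]
}}

```text
time: 9.88
ee_pos: [0.4249, -0.3166, 0.0301]
tool_rot: [-179.9, 0.1, 7.1]
force: [-0.2, 0.2, -0.1]
opening: 0.0001
gripper_force: 0.0
```

Run:
```python
from bench import r
import cv2
a=r.snapshot("side")["pixels"][160:260,210:370,::-1]; b=r.snapshot("scene")["pixels"][170:300,190:370,::-1]
a=cv2.resize(a,(480,300),interpolation=cv2.INTER_CUBIC); b=cv2.resize(b,None,fx=300/130*1.0,fy=300/130,interpolation=cv2.INTER_CUBIC)[:, -320:]
cv2.imwrite("pics/e.png",cv2.hconcat([a,b]))
b=r.snapshot("wrist")["pixels"][:,:,::-1]; cv2.imwrite("pics/f.png",b)
```

```text
(no output)
```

View pics/e.png

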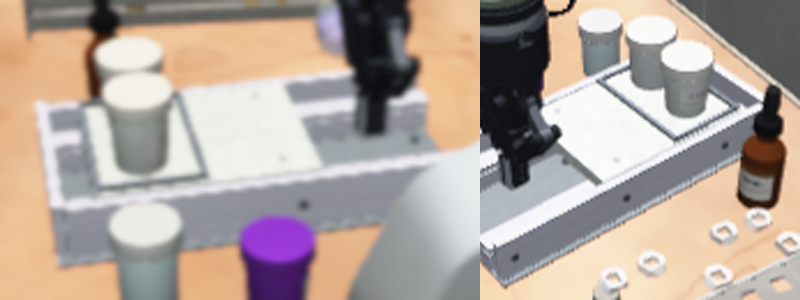

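View pics/f.png

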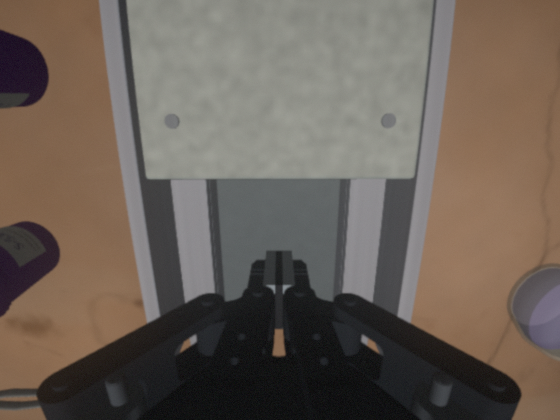

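Both cups are upright, and the board lies level with the guide tops with its edge square (row 178, columns 147-413). I'll check the far rim corner numerically in the side image.

Run:
```python
from bench import r
from h import *
s=r.snapshot("side")
x,y,w=.55995,-.30076,np.radians(7.14)
T=lambda q:np.array([x+np.cos(w)*q[0]-np.sin(w)*q[1],y+np.sin(w)*q[0]+np.cos(w)*q[1],q[2]])
print("before",proj(s,T((.025,.06,.060))),"meas",210+297/5,160+282/5)
for dx in (-.002,0,.003): print("seated",proj(s,T((.08+dx,.06,.052))),"far up",proj(s,T((.08+dx,.06,.060))),"near-left seated",proj(s,T((-.08+dx,.06,.047))))
a=s["pixels"][190:240,215:335,::-1]; cv2.imwrite("pics/g.png",cv2.resize(a,(798,333),interpolation=cv2.INTER_CUBIC))
```

```text
before [[266.76350253 216.3025394 ]] meas 269.4 216.4
seated [[240.979576   222.78319508]] far up [[240.69683731 219.50899185]] near-left seated [[317.62759195 215.23930305]]
seated [[239.99169919 222.90585708]] far up [[239.70352097 219.63113173]] near-left seated [[316.70038804 215.35560041]]
seated [[238.5085979  223.08999963]] far up [[238.21224637 219.81449483]] near-left seated [[315.30818758 215.53021051]]
```

View pics/g.png

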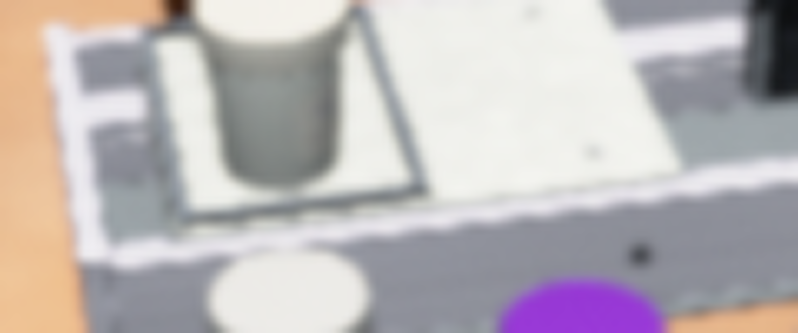

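The rim corner is at (242.8, 222.8) and the near corner at (317.6, 215.3). Both rows match the seated prediction, so the board is flat. I'll raise the finger clear.

>>> {"api": "step_arm", "payload": {
  "rows": [
    [0,0,-0.3,0,-1],
    [0,0,-0.8,0,-1],
    [0,0,-0.8,0,-1],
    [0,0,-0.8,0,-1],
    [0,0,-0.8,0,-1],
    [0,0,-0.3,0,-1],
    [0,0,0,0,-1],
    [0,0,0,0,-1]
  ]
}}

```text
time: 10.75
ee_pos: [0.428, -0.3169, 0.1442]
tool_rot: [180.0, -0.0, 7.2]
force: [0.2, 0.1, 1.1]
opening: 0.0005
gripper_force: 0.0
```

```bash
python3 -c "
from bench import r
s=r.sense();print(s['ee_pos'],s['force']);print(r.job_done())"
```

```text
[ 0.42800054 -0.31689224  0.14422207] [0.18591749 0.14155557 1.13123364]
the job is handed in; nothing more can be done
None
```

The board is seated flat in the notches with both cups upright and the fingers clear, handed in at about 10.8 s; I detected the drop from the camera view, because the push force stayed within sensor noise.

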